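# Slide the loaded glue tray down onto the empty drying board

## Robot

A 6-joint arm with a two-finger parallel gripper is mounted at the origin on the work surface. World frame = base frame: x ahead of the robot, y to its left, z up, the work surface at z = 0. Lengths are in m, angles in rad, forces in N, time in s.
With the tool pointing down it reaches from about 0.3 to 0.875 m from the base axis. Payload 6.4 kg.
Tool frame: the origin (TCP) lies midway between the tips of the shut fingers; the grasp point (between the pads) lies 19 mm behind it; z points along the fingers, y is the line along which they close (so a half turn about z gives the same grasp; the last joint's range is limited). The gripper opens to 85 mm and grips with 20 to 120 N. Pads are 22 mm wide; open, the fingers measure 114 mm over their backs; the gripper's body (76 mm by 85 mm) begins 54 mm behind the grasp point. The pads swing forward as they close: fully open they stand 13 mm farther back than shut.
Start: joints at [0.924, 0.181, 1.607, -0, 1.354, -0.206], TCP at [0.245, 0.52, 0.231] pointing down, gripper open.
Joint ranges: [-2.99, 2.99], [-0.89, 2.07], [0.3, 2.58], [-1.14, 4.28], [0, 2.63], [-3.12, 3.12]. Speed limits (rad/s): [2.57, 2.57, 3.01, 3.14, 3.14, 3.14].

## Interface

Orientations are given as a unit quaternion [w, x, y, z].
In Python, from bench import ctrl gives the robot as it stands. The module is installed in compiled form; this text tells all that it offers.
- The arm moves only by the tool move_arm, never from a script. Its argument "plan" is one flat list of numbers, 6 for each row, row after row: the shift along the world's x, y, z in units of 50 mm (1.0 is 50 mm), then the turn, a rotation vector about the world's x, y, z in rad. A call has 1 to 10 rows; each row is the pose to reach, as a shift and turn from the pose commanded when the call began; what a row does not reach only later rows make up. A row lasts 1/8 s, in which the tool goes at most 62.5 mm and 10.7 degrees, less where a joint would pass 70% of its speed; a pose out of reach is approached as far as the arm can. A call with a gripper value outside its range is refused whole. "grip" is the finger opening in mm, from 0 to 85.4, set as the call begins (left out, the last holds). The fingers move at their own pace and stop on an object; the grip force is fixed at half the most. Time passes only in rows, so rows that repeat a pose let the fingers close. It gives the time, the measured TCP pose, the force, the opening and the grip force at its end, in the units of the state.
- ctrl.get_obs(): the state, without advancing time (a new reading comes with each control period).
- ctrl.camera(name): name is "side" or "top" or "wrist"; returns a dict with "pixels" (420x560x3 uint8, red, green, blue), "fx", "fy", "cx", "cy" (pixels), "origin" and "attitude" of the camera in the world. Camera axes: x right, y down, z forward; pixel columns grow to the right and rows downward; lengths in m; the calibration is good to about 2 mm. A picture is of the moment at which its call begins. There is no depth.
- ctrl.hand_in(): hands the job in; it is judged then, once.
The state is a dict: "time_s": time; "q": joint angles; "dq": joint speeds; "joint_efforts": joint torques, N m; "eef_pos": TCP position; "eef_rot": TCP orientation; "wrist_force": force on the tool from outside, world axes, zero at the start; "torque": the same for the moment, N m; "opening": opening from 0.0 (shut) to 1.0 (fully open); "grasp_force": force on a finger pad.
Only numpy, scipy, OpenCV 4.12 (cv2) and the standard library are available. Lean on these libraries where they do the work, as an engineer would, in place of code of your own. Each camera call takes 0.05 s, during which the arm holds its last target. There are 200 camera calls.

## Task

Slide the wooden tray, with the glue bottle standing in it, off the middle board and across the small step down onto the empty board beside it, until it sits flat, roughly square and with no part hanging over that board's edges. Keep the tray low and level - slide it, do not lift and carry it - so that the bottle stays upright in the tray, and leave the window frame on the third board where it is.

Things in the scene. Friction and masses are not known exactly. Their poses are not given: they have to be found in the camera images.
- tray: Pale wooden tray, 200 mm long (its y) by 130 mm wide (x), 0.4 kg. Origin: centre of its flat underside; z up. Low sides 22 mm high; at each end (mid-thickness y = +94, -94 mm) an upright end board 12 mm thick, 40 mm high, with a handle tab in its middle. Starts on the middle board, its y within 0.12 rad of that board's y.
- tray_tab_a (a point): Grip point of the tab at the tray's +y end (x 0, y +94, z 65 mm in the tray's frame). The tab is 60 mm wide (x), 12 mm thick (y) and rises to 85 mm above the tray's underside. Pinch it from above, fingers closing along the tray's y; about 50 mm is free between it and the bottle.
- tray_tab_b (a point): The same on the like tab at the tray's -y end (y -94 mm).
- glue_bottle: White closed plastic glue bottle, 52 mm across, 100 mm tall, 0.2 kg, standing loose in the tray within 10 mm of its mid-length, some 25 mm to its -x side; its top is 108 mm above the tray's underside. A cork sanding block (32 x 60 x 28 mm high) lies loose beside it. Origin: centre of its underside, z up.
- assembly_board: Middle plywood board on battens on which the tray starts, 190 mm (x) by 230 mm (y), fixed. Origin: centre of its top face, 45 to 55 mm above the bench; z up. The row of three boards runs along its y axis.
- empty_board: Plywood board with nothing on it, 190 mm (x) by 250 mm (y), fixed, next to the middle board at its +y or its -y end, its axes parallel to the middle board's. Origin: centre of its top face, which lies 5 to 10 mm lower than the middle board's; z up. The gap between the two boards is 8 to 20 mm.
- frame_board: A like board at the other end of the middle board, fixed, occupied by the window frame. Origin: centre of its top face.
- window_frame: Small wooden four-pane window frame, 140 x 170 x 22 mm high, lying on the other end board; leave it. Origin: centre of its underside.
Not all that is in view belongs to the job. There is more than one size of the glue_bottle; the job needs the middle-sized.

How it is judged:
At the end, for the whole second after the job is handed in: Tray flat on the empty board (4 mm, 0.05 rad), centred within 32 mm across and 30 mm along, long axis within 0.2 rad of the board's; bottle standing in it, upright to 0.1 rad; both at rest (20 mm/s); window frame within 30 mm of its start (x of tray in the frame of empty_board between -0.032 and 0.032 m and y of tray in the frame of empty_board between -0.03 and 0.03 m and z of tray in the frame of empty_board between -0.004 and 0.004 m and angle between the y axis of tray and the y axis of empty_board, either way round below 0.2 rad and angle between tray's own z axis and vertical below 0.05 rad and angle between glue_bottle's own z axis and vertical below 0.1 rad and z of glue_bottle in the frame of tray between 0 and 0.02 m and horizontal distance between glue_bottle and tray below 0.08 m and linear speed of each of tray, glue_bottle below 0.02 m/s and distance of window_frame from where it was at the start of the episode below 0.03 m); the robot touches nothing.
It fails at once if the tray is lifted: its underside centre is more than 20 mm above the middle board's top face (z of tray in the frame of assembly_board above 0.02 m).
It fails at once if the tray tilts by more than 0.25 rad (angle between tray's own z axis and vertical above 0.25 rad).
It fails at once if the glue bottle tips by more than 0.5 rad (angle between glue_bottle's own z axis and vertical above 0.5 rad).
It also fails if it takes over 38 s, if anything falls off the work surface, if the arm or the gripper's body presses on something with over 40 N, if the wrist force passes 120 N, or if a joint passes its speed limit or range.

## Working session

There is one attempt and no reset: what is moved stays moved. The work goes in short steps, Python scripts to look and compute and a tool call to move; the robot and the scene stay as the last step left them, time stands still between calls to the robot, and variables do not carry over. Pictures are saved under pics/ and viewed, at most 10 in all, crops included, and the job is handed in when it is done.

Besides the shell and the picture viewer there is one more tool, called after ">>>" as name(argument=value, ...), one argument or row to a line, values as JSON. move_arm: Moves the arm, as the interface text tells. Its arguments: {"type":"object","properties":{"plan":{"type":"array"},"grip":{"type":"number"}},"required":["plan"]}

```bash
mkdir -p pics; cat > h.py <<'E'
import numpy as np, cv2
from bench import ctrl
from scipy.spatial.transform import Rotation as R
def cam(n,save=None):
    c=ctrl.camera(n); 
    if save: cv2.imwrite('pics/'+save,c['pixels'][:,:,::-1])
    a=np.array(c['attitude'],float)
    c['R']=a if a.shape==(3,3) else R.from_quat(np.r_[a[1:],a[0]]).as_matrix()
    return c
def ray(c,u,v,z):
    d=c['R']@np.array([(u-c['cx'])/c['fx'],(v-c['cy'])/c['fy'],1]); o=np.array(c['origin'])
    return (o+d*(z-o[2])/d[2])[:2]
def proj(c,p):
    q=c['R'].T@(np.array(p)-np.array(c['origin'])); return q[:2]/q[2]*[c['fx'],c['fy']]+[c['cx'],c['cy']]
E
python3 - <<'E'
from h import *
a=cam('top','top.png');b=cam('side','side.png')
for c in(a,b):print(c['attitude'],c['origin'],c['fx'],c['cx'],c['cy'])
print(ctrl.get_obs())
E
```

```text
[ 0.07836746 -0.68830451  0.71663216 -0.08083182] [0.29110337 0.01969491 0.90995766] 449.2487643129646 282.505132507344 207.73830604161589
[-0.49338811  0.82949485 -0.23056168  0.12388613] [ 0.05321243 -0.74171426  0.55660199] 506.90395173294473 273.5342078900615 206.87325011129025
{'time_s': 0.1, 'q': array([ 9.23676705e-01,  1.81502839e-01,  1.60790367e+00,  2.34903418e-06,
        1.35380056e+00, -2.06297274e-01]), 'dq': array([ 0.0006152 , -0.00106024, -0.00299682,  0.00121039,  0.00147753,
        0.00025724]), 'joint_efforts': array([ 1.25940564e-04, -4.45876479e+01, -3.52240634e+01, -3.27257249e-04,
        4.10932320e-03,  3.23669462e-05]), 'eef_pos': array([0.24501885, 0.51963395, 0.23045605]), 'eef_rot': array([-3.35128951e-04,  2.18631045e-01,  9.75807263e-01, -7.34354482e-04]), 'wrist_force': array([-0.71805745,  0.02532544,  1.4889069 ]), 'torque': array([0.02330363, 0.05382209, 0.0217567 ]), 'grasp_force': 0.0, 'opening': 1.0012794745805376}
```

View pics/top.png

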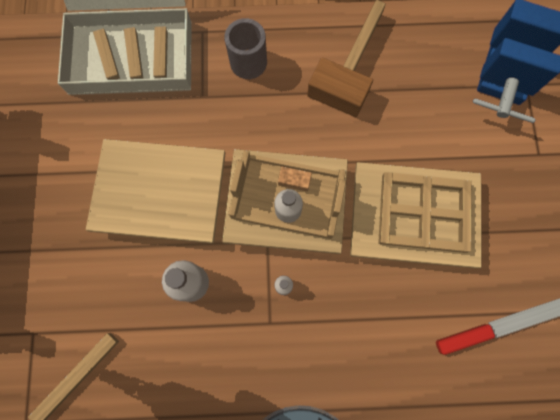

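View pics/side.png

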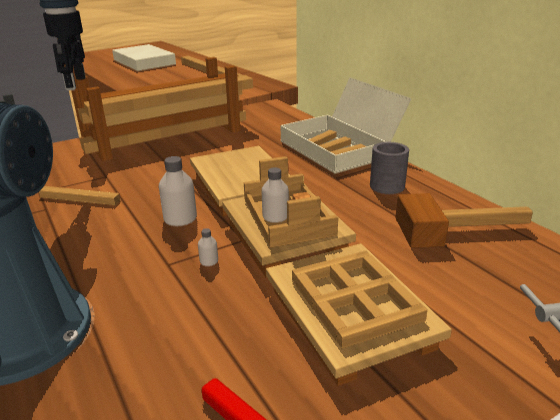

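The top view shows the empty board on the left (corners near (102,141), (224,147), (215,242), (89,233)). The middle board is next to it, with the tray's tabs at (238,170) and (340,188) and the bottle at (288,205). The frame board is on the right. The side view agrees, and the bottle in the tray is the middle-sized one.

```bash
python3 - <<'E'
from h import *
a=cam('top')
im=a['pixels'][:,:,::-1].copy()
np.set_printoptions(precision=4,suppress=True)
E=[(102,141),(224,147),(215,242),(89,233)];M=[(233,150),(348,158),(342,250),(224,244)]
for n,P,z in(('E',E,.042),('M',M,.05)):
    w=np.array([ray(a,u,v,z) for u,v in P]);print(n,w.tolist(),w.mean(0),[np.linalg.norm(w[i]-w[i-1]) for i in range(4)])
    for i in (0,1): 
        d=w[0 if i==0 else 3]-w[1 if i==0 else 2];print('ydir',d/np.linalg.norm(d))
cv2.imwrite('pics/crop.png',cv2.resize(im[130:260,80:360],None,fx=2.8,fy=2.8,interpolation=cv2.INTER_CUBIC))
b=cam('side');cv2.imwrite('pics/crops.png',cv2.resize(b['pixels'][140:270,150:370,::-1],None,fx=3.6,fy=3.6,interpolation=cv2.INTER_CUBIC))
E
```

```text
E [[0.645682071472423, 0.37725087882645303], [0.6224654150399362, 0.12707810029648192], [0.42710116294523925, 0.14677299271388153], [0.4548347269552448, 0.39319026654916583]] [0.5375 0.2611] [np.float64(0.19151180900987141), np.float64(0.25124775074278793), np.float64(0.19635447482513166), np.float64(0.24797302961634873)]
ydir [0.0924 0.9957]
ydir [0.1118 0.9937]
M [[0.6122401233501342, 0.10795633516098518], [0.5857923070219031, -0.12332895205212797], [0.40048138333641614, -0.09825777668854507], [0.42125579099894556, 0.1282818890275523]] [0.5049 0.0037] [np.float64(0.19206286299962316), np.float64(0.23279254942928068), np.float64(0.18699920393220903), np.float64(0.22749021112234719)]
ydir [0.1136 0.9935]
ydir [0.0913 0.9958]
```

View pics/crop.png

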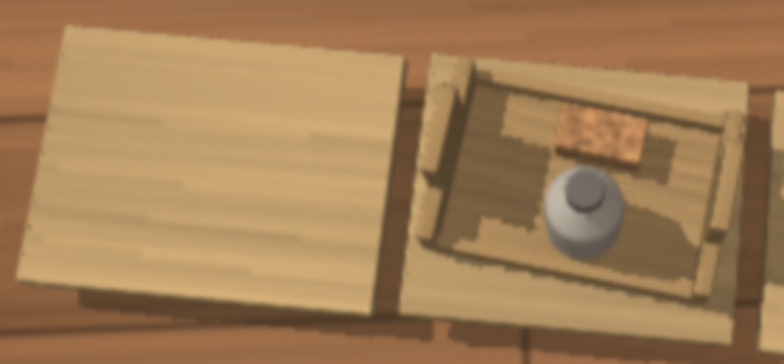

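View pics/crops.png

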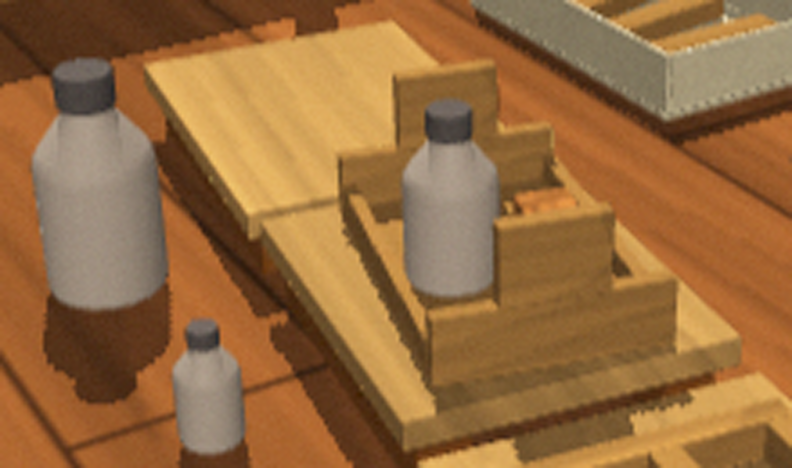

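```bash
python3 - <<'E'
from h import *
a=cam('top');b=cam('side')
np.set_printoptions(precision=4,suppress=True)
f=lambda x,y:(x/3.6+150,y/3.6+140)
g=lambda x,y:(x/2.8+80,y/2.8+130)
for n,p in (('Aleft',(394,77)),('Aright',(496,65)),('Bleft',(497,218)),('Bright',(612,206))): print(n,ray(b,*f(*p),.135))
for n,p in (('A top centre',(438,130)),('tabA end+x',(447,88)),('tabA end-x',(430,172)),('B -x end',(717,234))): print(n,ray(a,*g(*p),.135))
# board-step heights: near corners side rays vs top corners
def tri(p,q):
    o1,o2=np.array(a['origin']),np.array(b['origin'])
    d=[c['R']@np.array([(u-c['cx'])/c['fx'],(v-c['cy'])/c['fy'],1]) for c,(u,v) in((a,p),(b,q))]
    s=np.linalg.lstsq(np.c_[d[0],-d[1]],o2-o1,rcond=None)[0]; x,y=o1+s[0]*d[0],o2+s[1]*d[1]; return (x+y)/2,np.linalg.norm(x-y)
print('A-x',tri(g(430,172),f(394,77)));print('A+x',tri(g(447,88),f(496,65)))
print('E near',tri(g(374,314),f(252,222)),'E far',tri(g(18,281),f(147,66)))
print('M near',tri(g(400,313),f(264,238)),'M -y-x',tri(g(733,343),f(408,441)),'M -y+x',tri(g(747,82),f(738,350)))
E
```

```text
Aleft [0.5053 0.1072]
Aright [0.5632 0.0898]
Bleft [ 0.4649 -0.0702]
Bright [ 0.5193 -0.0902]
A top centre [0.53   0.0939]
tabA end+x [0.5581 0.0875]
tabA end-x [0.5023 0.0994]
B -x end [ 0.4545 -0.0807]
A-x (array([0.5011, 0.099 , 0.139 ]), np.float64(0.00019051256363743682))
A+x (array([0.5593, 0.0867, 0.1364]), np.float64(0.0035902837157040586))
E near (array([0.4273, 0.149 , 0.0442]), np.float64(0.0014018380465518079)) E far (array([0.4604, 0.3956, 0.0478]), np.float64(0.0026636692041172114))
M near (array([0.4272, 0.1315, 0.0416]), np.float64(0.00041566200419054523)) M -y-x (array([ 0.3961, -0.0982,  0.0448]), np.float64(0.00037619258828819124)) M -y+x (array([ 0.5825, -0.1203,  0.0465]), np.float64(0.0039543159804726604))
```

>>> move_arm(
  plan=[5.74, -8.5, 0, 0, 0, 0.22, 5.74, -8.5, 0, 0, 0, 0.22, 5.74, -8.5, 0, 0, 0, 0.22, 5.74, -8.5, 0, 0, 0, 0.22, 5.74, -8.5, 0, 0, 0, 0.22, 5.74, -8.5, 0, 0, 0, 0.22, 5.74, -8.5, 0, 0, 0, 0.22, 5.74, -8.5, 0, 0, 0, 0.22, 5.74, -8.5, 0, 0, 0, 0.22, 5.74, -8.5, 0, 0, 0, 0.22],
  grip=50,
)

```text
time_s: 1.55
eef_pos: [0.5324, 0.0945, 0.231]
eef_rot: [-0.0, 0.111, 0.994, 0.0]
wrist_force: [-0.1, -0.7, -0.5]
opening: 0.587
grasp_force: 0.0
```

>>> move_arm(
  plan=[0, 0, 0, 0, 0, 0, 0, 0, 0, 0, 0, 0],
)

```text
time_s: 1.8
eef_pos: [0.5316, 0.0966, 0.2314]
eef_rot: [-0.0, 0.109, 0.994, 0.0]
wrist_force: [-0.3, 1.1, -0.4]
opening: 0.585
grasp_force: 0.0
```

```bash
python3 - <<'E'
from h import *
a=cam('wrist','w1.png')
o=ctrl.get_obs();print(o['eef_pos'],o['eef_rot'],o['time_s'],a['origin'],R.from_matrix(a['R']).as_quat())
print([proj(a,p) for p in ((.532,.094,.135),(.5023,.0994,.135),(.5581,.0875,.135))])
E
```

```text
[0.53168129 0.09651216 0.23142009] [1.19114951e-05 1.09066489e-01 9.94034452e-01 9.27204435e-05] 1.85 [0.4610944  0.11199806 0.37420365] [0.77186034 0.61941169 0.08981796 0.11177437]
[array([274.071218  , 210.47869728]), array([272.58783352, 175.8653231 ]), array([273.36786251, 239.39422239])]
```

View pics/w1.png

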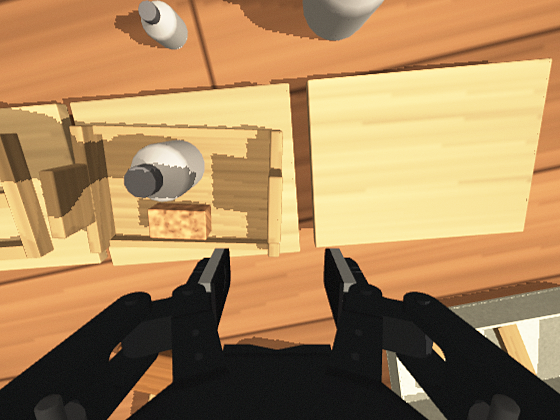

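The wrist view shows tab A near x≈276 px, between rows 160 and 225. I'll zoom in to place it exactly.

```bash
python3 - <<'E'
import cv2
im=cv2.imread('pics/w1.png')
cv2.imwrite('pics/w1c.png',cv2.resize(im[110:270,60:330],None,fx=2.9,fy=2.9,interpolation=cv2.INTER_CUBIC))
E
```

```text
(no output)
```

View pics/w1c.png

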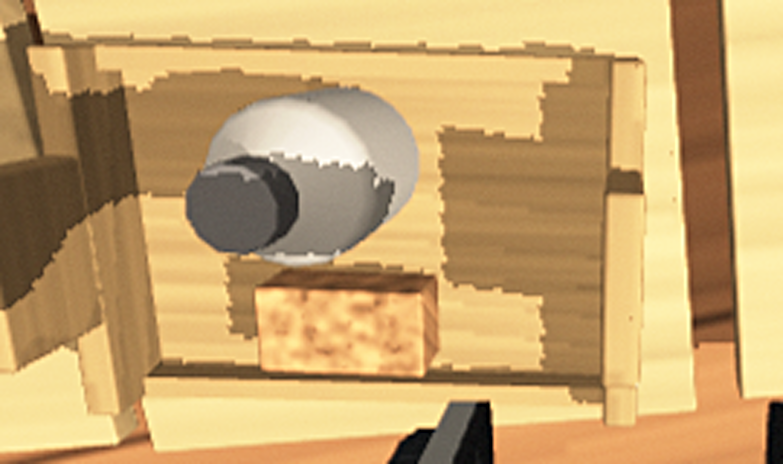

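```bash
python3 - <<'E'
from h import *
a=cam('wrist')
for z in(.130,.135,.14):
  p,q=ray(a,275.3,176.2,z),ray(a,274.1,243.8,z); d=q-p
  print(z,p,q,(p+q)/2,np.linalg.norm(d),'yaw',np.arctan2(d[1],d[0]))
for x,y in ((308,79),(551,59),(524,231),(316,247)): print(ray(a,x,y,.042))
print(ctrl.get_obs()['eef_pos'])
E
```

```text
0.13 [0.50409763 0.10117623] [0.56466964 0.08652792] [0.53438364 0.09385207] 0.06231806621589706 yaw -0.23727741107037742
0.135 [0.50321944 0.10139524] [0.56255148 0.08704679] [0.53288546 0.09422102] 0.06104235458260702 yaw -0.23727741107037714
0.14 [0.50234125 0.10161425] [0.56043332 0.08756567] [0.53138729 0.09458996] 0.05976664294931696 yaw -0.23727741107037686
[0.42579792 0.15365428]
[0.4616196  0.40342455]
[0.65169927 0.37987832]
[0.61746498 0.12739113]
[0.53180703 0.09629348 0.23144   ]
```

Tab A measures (0.532, 0.094) with yaw −0.23, and its top is near z 0.136. The tool is already over it, so I'll go down and close.

>>> move_arm(
  plan=[0, -0.02, -0.8, 0, 0, -0.015, 0, -0.02, -1.5, 0, 0, -0.015, 0, -0.02, -2.0, 0, 0, -0.015, 0, -0.02, -2.4, 0, 0, -0.015, 0, -0.02, -2.66, 0, 0, -0.015, 0, -0.02, -2.66, 0, 0, -0.015, 0, -0.02, -2.66, 0, 0, -0.015],
)

```text
time_s: 2.78
eef_pos: [0.533, 0.0942, 0.0992]
eef_rot: [0.001, 0.117, 0.993, 0.0]
wrist_force: [0.0, 0.1, 0.5]
opening: 0.582
grasp_force: 0.0
```

>>> move_arm(
  plan=[0, 0, 0, 0, 0, 0, 0, 0, 0, 0, 0, 0, 0, 0, 0, 0, 0, 0, 0, 0, 0, 0, 0, 0, 0, 0, 0, 0, 0, 0, 0, 0, 0, 0, 0, 0],
  grip=0,
)

```text
time_s: 3.52
eef_pos: [0.5328, 0.0941, 0.099]
eef_rot: [0.0, 0.118, 0.993, 0.0]
wrist_force: [-1.3, 1.0, 5.2]
opening: 0.14
grasp_force: 59.5
```

>>> move_arm(
  plan=[0, 0.04, 0.01, 0, 0, 0, 0, 0.1, 0.02, 0, 0, 0, 0.01, 0.2, 0.02, 0, 0, 0, 0.02, 0.32, 0.02, 0, 0, 0.01, 0.03, 0.46, 0.02, 0, 0, 0.01, 0.03, 0.6, 0.02, 0, 0, 0.01, 0.04, 0.75, 0.02, 0, 0, 0.02, 0.05, 0.9, 0.02, 0, 0, 0.02, 0.06, 1.05, 0.02, 0, 0, 0.025, 0.07, 1.2, 0.02, 0, 0, 0.03],
)

```text
time_s: 4.78
eef_pos: [0.5356, 0.1547, 0.099]
eef_rot: [-0.0, 0.103, 0.995, 0.0]
wrist_force: [0.6, -1.2, -3.4]
opening: 0.133
grasp_force: 58.3
```

>>> move_arm(
  plan=[0.01, 0.15, 0, 0, 0, 0.003, 0.02, 0.3, 0, 0, 0, 0.006, 0.03, 0.45, 0, 0, 0, 0.01, 0.04, 0.6, 0, 0, 0, 0.014, 0.04, 0.75, 0, 0, 0, 0.017, 0.05, 0.9, 0, 0, 0, 0.02, 0.06, 1.05, 0, 0, 0, 0.024, 0.07, 1.2, 0, 0, 0, 0.028, 0.08, 1.33, 0, 0, 0, 0.03, 0.08, 1.4, 0, 0, 0, 0.03],
)

```text
time_s: 6.02
eef_pos: [0.5399, 0.2245, 0.0993]
eef_rot: [0.0, 0.088, 0.996, 0.0]
wrist_force: [-0.3, -1.5, -3.9]
opening: 0.13
grasp_force: 58.3
```

```bash
python3 - <<'E'
from h import *
b=cam('side');cv2.imwrite('pics/s2.png',cv2.resize(b['pixels'][100:290,130:370,::-1],None,fx=3,fy=3))
o=ctrl.get_obs();print(o['eef_pos'],o['wrist_force'],o['torque'],o['opening'])
E
```

```text
[0.53983317 0.22479397 0.09930815] [ 0.02433113  1.30321718 -3.09306101] [ 0.28616618 -0.07680432 -0.01095631] 0.13149061128693
```

View pics/s2.png

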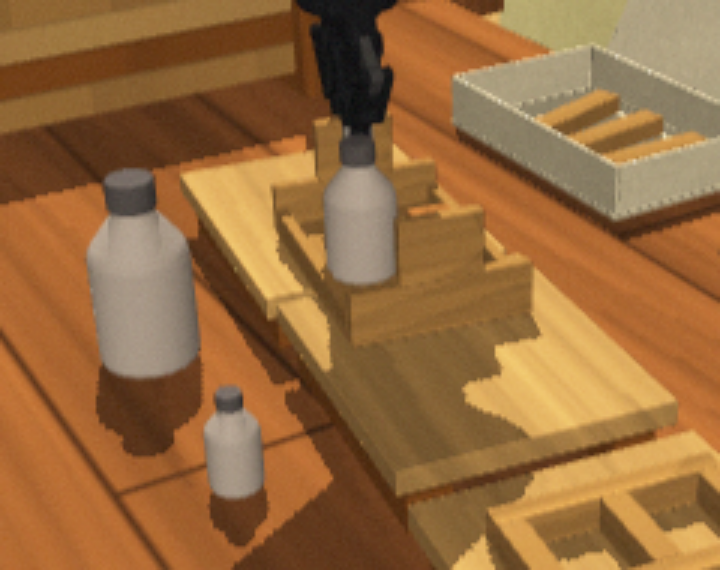

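The tray is level and the bottle is upright, with the tray halfway across the step. I'll carry on to the centre, then lower.

>>> move_arm(
  plan=[0, 0.04, 0, 0, 0, 0, 0.01, 0.12, 0, 0, 0, 0.003, 0.02, 0.24, 0, 0, 0, 0.006, 0.02, 0.38, 0, 0, 0, 0.01, 0.03, 0.53, 0, 0, 0, 0.013, 0.04, 0.68, 0, 0, 0, 0.016, 0.05, 0.83, 0, 0, 0, 0.02, 0.06, 0.98, 0, 0, 0, 0.024, 0.07, 1.13, 0, 0, 0, 0.028, 0.08, 1.28, 0, 0, 0, 0.032],
)

```text
time_s: 7.32
eef_pos: [0.5438, 0.2885, 0.0993]
eef_rot: [-0.0, 0.072, 0.997, -0.0]
wrist_force: [-0.2, -1.3, -5.0]
opening: 0.134
grasp_force: 58.4
```

>>> move_arm(
  plan=[0.01, 0.15, 0, 0, 0, 0.003, 0.02, 0.3, 0, 0, 0, 0.006, 0.03, 0.45, 0, 0, 0, 0.01, 0.04, 0.6, 0, 0, 0, 0.014, 0.04, 0.75, 0, 0, 0, 0.017, 0.05, 0.9, 0, 0, 0, 0.02, 0.06, 1.05, 0, 0, 0, 0.024, 0.07, 1.18, 0, 0, 0, 0.028, 0.08, 1.27, 0, 0, 0, 0.03, 0.08, 1.32, 0, 0, 0, 0.032],
)

```text
time_s: 8.57
eef_pos: [0.5479, 0.3543, 0.0993]
eef_rot: [0.0, 0.056, 0.998, -0.0]
wrist_force: [-0.4, -0.8, -6.4]
opening: 0.133
grasp_force: 58.8
```

>>> move_arm(
  plan=[0, 0, 0, 0, 0, 0, 0, 0, 0, 0, 0, 0],
)

```text
time_s: 8.82
eef_pos: [0.5478, 0.3539, 0.0993]
eef_rot: [-0.0, 0.056, 0.998, -0.0]
wrist_force: [0.1, -0.3, -6.1]
opening: 0.132
grasp_force: 58.7
```

```bash
python3 - <<'E'
from h import *
b=cam('side');a=cam('top')
A=cv2.resize(b['pixels'][100:290,130:370,::-1],(400,317));B=cv2.resize(a['pixels'][120:260,70:250,::-1],(400,311))
cv2.imwrite('pics/s3.png',np.hstack([A[:311],B]))
o=ctrl.get_obs();print(o['eef_pos'],o['wrist_force'],o['torque'],o['opening'])
E
```

```text
[0.54784938 0.35384901 0.09929064] [ 0.10800159 -0.06277806 -6.76837767] [ 0.53212178 -0.14343734 -0.0455101 ] 0.13166379196885955
```

View pics/s3.png

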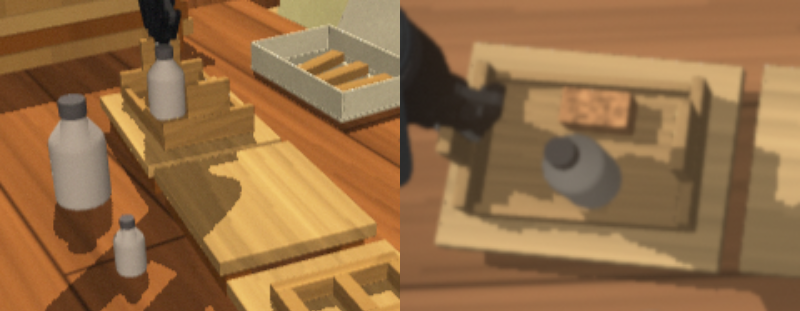

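The tray is clear of the middle board, roughly centred and held level about one step height up. I'll lower it until the load comes off.

>>> move_arm(
  plan=[0, 0, -0.02, 0, 0, 0, 0, 0, -0.04, 0, 0, 0, 0, 0, -0.06, 0, 0, 0, 0, 0, -0.08, 0, 0, 0, 0, 0, -0.1, 0, 0, 0, 0, 0, -0.1, 0, 0, 0],
)

```text
time_s: 9.68
eef_pos: [0.5479, 0.3541, 0.0944]
eef_rot: [0.0, 0.056, 0.998, -0.0]
wrist_force: [-0.3, 0.5, -4.6]
opening: 0.133
grasp_force: 58.9
```

>>> move_arm(
  plan=[0, 0, -0.015, 0, 0, 0, 0, 0, -0.03, 0, 0, 0, 0, 0, -0.03, 0, 0, 0],
)

```text
time_s: 10.05
eef_pos: [0.548, 0.3543, 0.0937]
eef_rot: [0.0, 0.056, 0.998, 0.0]
wrist_force: [-3.9, 0.2, 3.5]
opening: 0.132
grasp_force: 60.2
```

>>> move_arm(
  plan=[0, 0, 0, 0, 0, 0, 0, 0, 0, 0, 0, 0, 0, 0, 0, 0, 0, 0, 0, 0, 0, 0, 0, 0],
  grip=45,
)

```text
time_s: 10.55
eef_pos: [0.5479, 0.354, 0.0928]
eef_rot: [0.0, 0.056, 0.998, -0.0]
wrist_force: [0.4, 0.6, -0.5]
opening: 0.524
grasp_force: 0.0
```

>>> move_arm(
  plan=[0, 0, 0.2, 0, 0, 0, 0, 0, 0.6, 0, 0, 0, 0, 0, 1.2, 0, 0, 0, 0, 0, 2, 0, 0, 0, 0, 0, 3, 0, 0, 0, -1, 1, 3.5, 0, 0, 0, -2, 2, 3.5, 0, 0, 0, -3, 3, 3.5, 0, 0, 0, -3, 3, 3.5, 0, 0, 0, -3, 3, 3.5, 0, 0, 0],
)

```text
time_s: 11.8
eef_pos: [0.3961, 0.5058, 0.2698]
eef_rot: [0.001, 0.054, 0.999, 0.001]
wrist_force: [0.6, 0.1, -0.5]
opening: 0.524
grasp_force: 0.0
```

```bash
python3 - <<'E'
from h import *
b=cam('side');a=cam('top')
A=cv2.resize(b['pixels'][130:240,170:310,::-1],(400,314));B=cv2.resize(a['pixels'][120:260,70:250,::-1],(400,311))
cv2.imwrite('pics/s4.png',np.hstack([A[:311],B]))
E
```

```text
(no output)
```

View pics/s4.png

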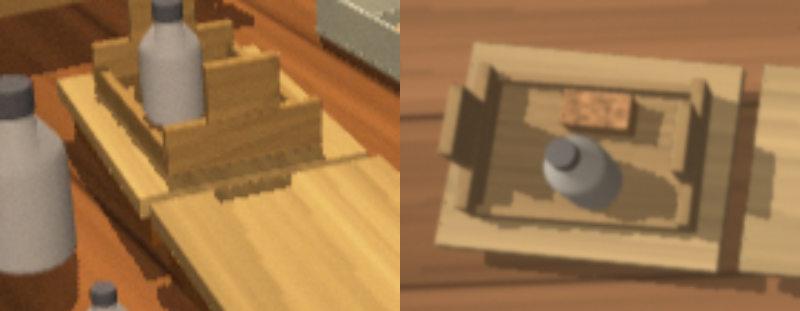

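The tray sits flat, square and centred on the empty board with the bottle upright, and the gripper is clear.

```bash
python3 -c "
from bench import ctrl
print(ctrl.hand_in())"
```

```text
the job is handed in; nothing more can be done
None
```

I slid the tray across the step onto the empty board, flat and roughly centred with the bottle upright in it. I then released it and handed the job in at about 12 s of robot time; the hand-in gave no verdict.

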